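# Close the propped instrument case

### The arm

A 7-joint arm with a two-finger parallel gripper is mounted at the origin on a cart in front of the work surface, level with it; the furniture and walls round the work are solid. World frame = base frame: x ahead of the robot, y to its left, z up, the work surface at z = 0. Lengths are in m, angles in rad, forces in N, time in s.
With the tool pointing down it reaches from about 0.425 to 1.025 m from the base axis. Payload 3.6 kg.
Tool frame: the origin (TCP) lies at the very end of the fingers, on their centre line; the grasp point (between the pads) lies 19 mm behind it; z points along the fingers, y is the line along which they close (so a half turn about z gives the same grasp; the last joint's range is limited). The gripper opens to 85 mm and grips with 20 to 120 N. Pads are 22 mm wide; open, the fingers measure 114 mm over their backs; the gripper's body (76 mm by 85 mm) begins 54 mm behind the grasp point. The pads swing forward as they close: fully open they stand 13 mm farther back than shut.
Start: joints at [1.175, 0.591, 0.048, 1.609, -0.033, 0.943, -0.034], TCP at [0.215, -0.692, 0.211] pointing down, gripper open.
Joint ranges: [-2.69, 2.69], [-0.47, 2.24], [-1.27, 1.36], [0.19, 2.51], [-1.53, 4.68], [0.08, 2.07], [-3.09, 3.09]. Speed limits (rad/s): [2.57, 2.57, 3.14, 3.14, 3.14, 3.14, 3.14].

### API

Orientations are given as a unit quaternion [x, y, z, w].
In Python, from plant import arm gives the robot as it stands.
- The arm moves only by the tool carry_out, never from a script. Its argument "targets" is a list of rows, each a list of 3 entries, a list of its own where there are three numbers: the shift along the tool's x, y, z in mm, then the turn about the tool's z in rad, then the finger opening in mm, from 0 to 85.4. In form: [[[x, y, z], twist, gripper], ...]. A call has 1 to 12 rows; each row is the pose to reach, as a shift and turn from the pose commanded when the call began, along the tool's axes at that moment; what a row does not reach only later rows make up. A row lasts 1/12 s, in which the tool goes at most 41.7 mm and 7.16 degrees, less where a joint would pass 70% of its speed; a pose out of reach is approached as far as the arm can. A call with a gripper value outside its range is refused whole. The fingers move at their own pace and stop on an object; "newtons" is the grip in N (left out, the last holds). Time passes only in rows, so rows that repeat a pose let the fingers close. It gives the time, the measured TCP pose, the force, the opening and the grip force at its end, in the units of the state.
- arm.state(): the state, without advancing time (a new reading comes with each control period).
- arm.snapshot(name): name is "scene" or "top" or "wrist"; returns the picture (480x640x3 uint8, red, green, blue); there is no depth.
- arm.get_calibration(name): a dict with "camera_matrix" (3x3 intrinsics, pixels), "distortion" ([k1, k2, p1, p2, k3] as OpenCV has them; the pictures are not rectified), "rvec" (rotation vector, rad) and "tvec" (3), from world to camera coordinates, as OpenCV has them. Camera axes: x right, y down, z forward; pixel columns grow to the right and rows downward; lengths in m; the calibration is good to about 2 mm. A picture is of the moment at which its call begins: read the wrist's pose just before it. get_calibration takes no time and is no camera call; for the wrist camera it gives the pose at the moment of the call.
- arm.hand_in(): hands the job in; it is judged then, once.
The state is a dict: "time_s": time; "qpos": joint angles; "joint_velocities": joint speeds; "joint_torque": joint torques, N m; "tcp_pos": TCP position; "tool_rot": TCP orientation; "force": force on the tool from outside, world axes, zero at the start; "moment": the same for the moment, N m; "opening": finger opening in m; "gripper_force": force on a finger pad.
Only numpy, scipy, OpenCV 4.12 (cv2) and the standard library are available. Lean on these libraries where they do the work, as an engineer would, in place of code of your own. Each camera call takes 0.05 s, during which the arm holds its last target. There are 200 camera calls.

### The job

Two alike metal cases stand with their lids propped open on locked folding stays. Close the one that holds the tube rack: press its stay down at the knee bar to unlock it, then lower the lid until it is fully shut. Leave the other case, with the petri dishes, propped open as it is.

Things in the scene. Friction and masses are not known exactly. Their poses are not given: they have to be found in the camera images.
- rack_case_knee (a point): Middle of the knee bar (steel, 14 mm thick, 64 mm long, level, juts out right of the case) of the locked stay of the case with the tube rack. Starts 145 mm up. Its y axis runs along the bar, away from its tip; x at the start level, from the case's front to its hinge. Pressed straight down it gives way 6 mm below its start; 30 mm down it is well broken, the lid still up.
- rack_case_edge (a point): Middle of the outer corner of that lid's free edge (lid 174 mm wide; 24 mm lip along the edge). 210 mm from the level hinge at the case's rear, which is 115 mm up. At the start 304 mm up, 92 mm before the hinge, x level from front to hinge, y along the hinge; shut it is 122 mm up. Frame turns with the lid. The unlocked lid is lowered by pressing from above on its outer face, near the edge.
- rack_case_lid (a joint): Lid of the case with the tube rack (200 mm deep, 170 wide, 115 high, fixed to the table): 0 propped open (62 degrees up), grows as it is lowered, 1.08 shut. Its stiff hinge (0.45 N m) keeps the lid where it is left once the stay is broken; with the stay locked it cannot be lowered.
- dish_case_lid (a joint): Lid of the other, alike case, which holds petri dishes: 0 propped open; must stay so.

How it is judged:
By the outcome, as a careful person would: the job done as asked, in the order asked, and still so for the second after the job is handed in, with the robot touching nothing.
It also fails if it takes over 45 s, if anything falls off the work surface, if the arm or the gripper's body presses on something with over 40 N, if the wrist force passes 120 N, or if a joint passes its speed limit or range.

## Working session

There is one attempt and no reset: what is moved stays moved. The work goes in short steps, Python scripts to look and compute and a tool call to move; the robot and the scene stay as the last step left them, time stands still between calls to the robot, and variables do not carry over. Pictures are saved under pics/ and viewed, at most 10 in all, crops included, and the job is handed in when it is done.

Besides the shell and the picture viewer there is one more tool, called after "Emit:" as name(argument=value, ...), one argument or row to a line, values as JSON. carry_out: Moves the arm, as the interface text tells. Its arguments: {"type":"object","properties":{"targets":{"type":"array"},"newtons":{"type":"number"}},"required":["targets"]}

```bash
mkdir -p pics; python3 - <<'E'
from plant import arm
import cv2,numpy as np
s=arm.state();print(s['time_s'],s['tcp_pos'],s['tool_rot'],s['force'])
for n in('scene','top'):
    cv2.imwrite(f'pics/{n}0.png',arm.snapshot(n)[:,:,::-1])
    c=arm.get_calibration(n);R=cv2.Rodrigues(np.array(c['rvec']))[0];print(n,-R.T@np.array(c['tvec']).ravel(),R[2])
E
```

```text
0.0 [ 0.21524404 -0.69138417  0.20992189] [ 9.88630086e-01  1.50363802e-01 -2.26630363e-04 -1.10830924e-03] [-0.2338695   0.29672384 -0.28879246]
scene [0.01302229 0.84385665 1.16755045] [ 0.42939694 -0.63970563 -0.63749115]
top [ 0.55924569 -0.04849572  1.22710068] [ 0.07630535 -0.03098379 -0.99660298]
```

View pics/scene0.png

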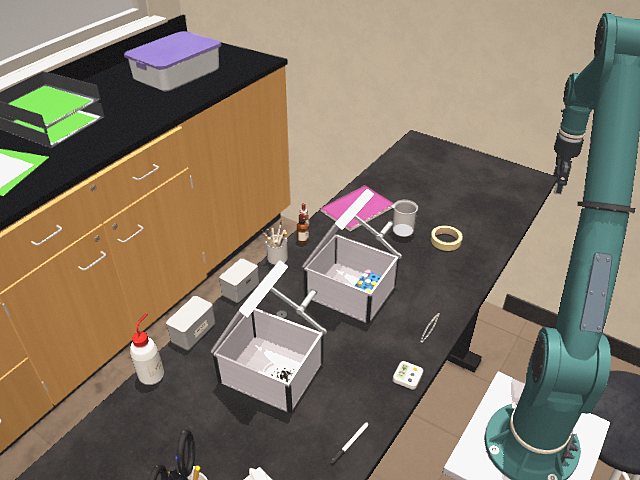

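View pics/top0.png

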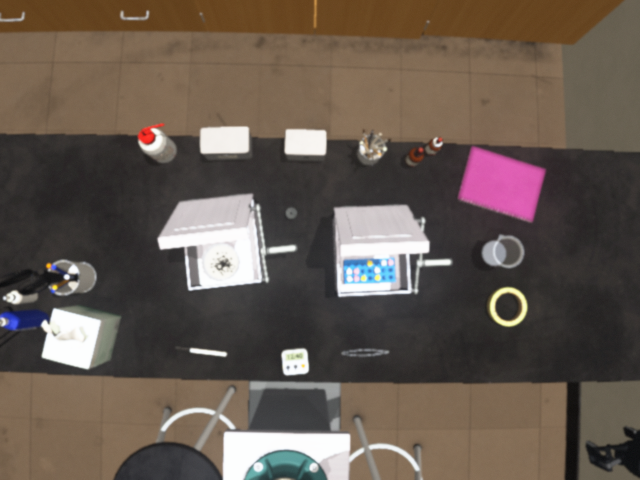

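The top view shows a case with a blue tube rack on the right (about 375,265, knee bar about 435,262). The left case (about 222,262) holds the round dishes. I'll zoom in on the right one and locate its bar and lid edge.

```bash
cat > h.py <<'E'
import cv2,numpy as np
from plant import arm
def ray(n,uv):
    c=arm.get_calibration(n);R=cv2.Rodrigues(np.array(c['rvec']))[0];t=np.array(c['tvec']).ravel()
    p=cv2.undistortPoints(np.array([[uv]],float),np.array(c['camera_matrix']),np.array(c['distortion'])).ravel()
    return -R.T@t,R.T@np.array([p[0],p[1],1])
def plane(n,uv,z):
    o,d=ray(n,uv);return o+d*(z-o[2])/d[2]
E
python3 - <<'E'
from h import *
im=cv2.imread('pics/top0.png');cv2.imwrite('pics/c1.png',cv2.resize(im[190:310,310:470],None,fx=5,fy=5,interpolation=cv2.INTER_CUBIC))
im=cv2.imread('pics/scene0.png');cv2.imwrite('pics/c2.png',cv2.resize(im[180:330,290:450],None,fx=4,fy=4,interpolation=cv2.INTER_CUBIC)[:600])
E
```

```text
(no output)
```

View pics/c1.png

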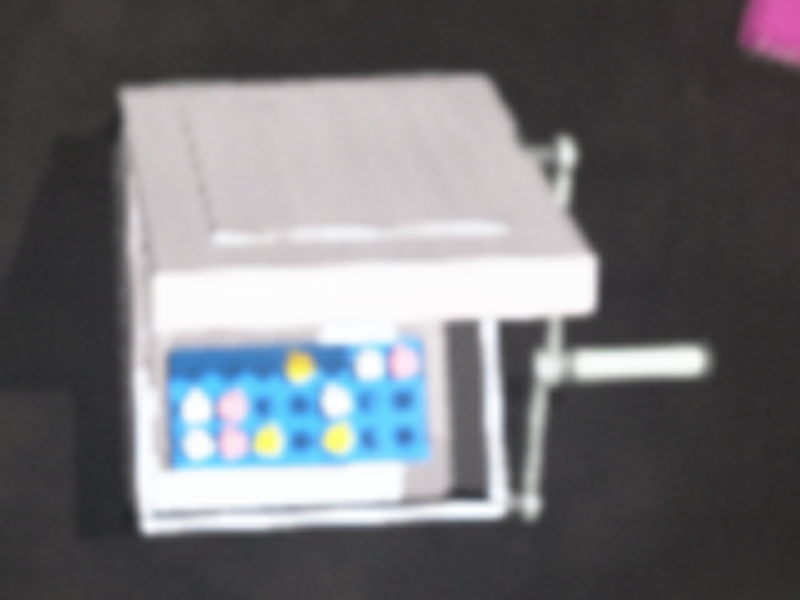

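View pics/c2.png

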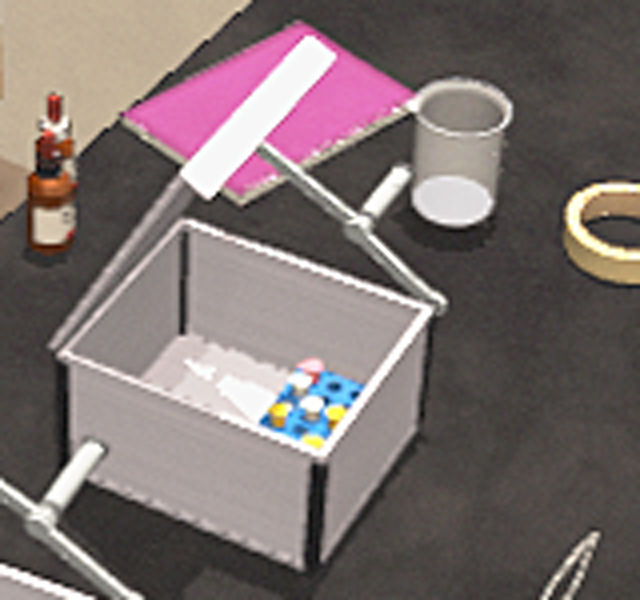

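The crops confirm it: the blue rack is in the right case. In the top view the bar runs from about (425,262) to (451.5,262), and the lid's outer corner from (341,244) to (429,241.5).

```bash
python3 - <<'E'
from h import *
f=lambda u,v:(310+(u+.5)/5-.5,190+(v+.5)/5-.5)
g=lambda u,v:(290+(u+.5)/4-.5,180+(v+.5)/4-.5)
for k,uv,z in [('bar in',(575,362),.147),('bar tip',(708,360),.147),('edgeL',(155,272),.304),('edgeR',(596,257),.304),('rimL',(145,530),.115),('rimR',(507,515),.115)]:
    print(k,plane('top',f(*uv),z).round(4))
for k,uv,z in [('bar in',(362,220),.147),('bar tip',(405,172),.147),('edgeR',(312,37),.304),('edgeL',(185,175),.304)]: print('scene',k,plane('scene',g(*uv),z).round(4))
s=arm.state();from scipy.spatial.transform import Rotation as R
print(R.from_quat(s['tool_rot']).as_matrix().round(3))
E
```

```text
bar in [ 0.5873 -0.3099  0.147 ]
bar tip [ 0.5894 -0.3718  0.147 ]
edgeL [ 0.6146 -0.1069  0.304 ]
edgeR [ 0.6245 -0.28    0.304 ]
rimL [ 0.506  -0.1166  0.115 ]
rimR [ 0.5159 -0.286   0.115 ]
scene bar in [ 0.5826 -0.3057  0.147 ]
scene bar tip [ 0.584  -0.3712  0.147 ]
scene edgeR [ 0.6163 -0.2781  0.304 ]
scene edgeL [ 0.6053 -0.1069  0.304 ]
[[ 0.955  0.297 -0.001]
 [ 0.297 -0.955  0.002]
 [-0.    -0.002 -1.   ]]
```

Emit:
carry_out(
  targets=[
    [[36, -17, 0], 0.02, 0],
    [[74, -35, 0], 0.05, 0],
    [[112, -53, 0], 0.07, 0],
    [[150, -71, 0], 0.09, 0],
    [[188, -89, 0], 0.12, 0],
    [[226, -107, 0], 0.14, 0],
    [[264, -125, 0], 0.16, 0],
    [[302, -143, 0], 0.19, 0],
    [[340, -161, 0], 0.21, 0],
    [[378, -179, 0], 0.23, 0],
    [[416, -197, 0], 0.242, 0],
    [[440, -208, 0], 0.242, 0],
  ],
  newtons=60,
)

```text
time_s: 1.1
tcp_pos: [0.577, -0.3581, 0.2106]
tool_rot: [0.999, 0.032, 0.0, -0.001]
force: [0.2, 0.3, 0.1]
opening: 0.0
gripper_force: 0.0
```

```bash
cat > st.py <<'E'
from h import *
import sys
from scipy.spatial.transform import Rotation as R
s=arm.state();M=R.from_quat(s['tool_rot']).as_matrix()
print(s['time_s'],s['tcp_pos'].round(4),'F',s['force'].round(1),s['opening'],M.round(3).tolist(),np.round(s['qpos'],2))
if len(sys.argv)>3: print('shift mm',((np.array(sys.argv[1:4],float)-s['tcp_pos'])@M*1000).round(1))
E
python3 st.py .587 -.35 .17
```

```text
1.1 [ 0.577  -0.3581  0.2106] F [0.2 0.3 0.1] 1.3086814730992477e-05 [[0.998, 0.064, 0.001], [0.064, -0.998, 0.002], [0.001, -0.002, -1.0]] [ 0.43  0.53  0.08  1.72 -0.06  0.89 -0.97]
shift mm [10.5 -7.4 40.6]
```

Emit:
carry_out(
  targets=[
    [[10, -7, 20], 0, 0],
    [[10, -7, 40], 0, 0],
    [[10, -7, 47], 0, 0],
    [[10, -7, 54], 0, 0],
    [[10, -7, 58], 0, 0],
    [[10, -7, 61], 0, 0],
    [[10, -7, 64], 0, 0],
    [[10, -7, 67], 0, 0],
  ],
)

```text
time_s: 1.77
tcp_pos: [0.5834, -0.3563, 0.1447]
tool_rot: [1.0, 0.029, 0.001, 0.0]
force: [0.4, 0.9, 0.3]
opening: -0.0004
gripper_force: 0.0
```

```bash
python3 st.py .587 -.35 .115; python3 -c "
from h import *
cv2.imwrite('pics/p1.png',cv2.resize(arm.snapshot('scene')[150:350,270:470,::-1],None,fx=3,fy=3))"
```

```text
1.7667 [ 0.5834 -0.3563  0.1447] F [0.4 0.9 0.3] -0.00037722776397899134 [[0.998, 0.059, 0.001], [0.059, -0.998, -0.001], [0.001, 0.001, -1.0]] [ 0.43  0.61  0.08  1.76 -0.06  0.77 -0.97]
shift mm [ 3.9 -6.1 29.7]
```

View pics/p1.png

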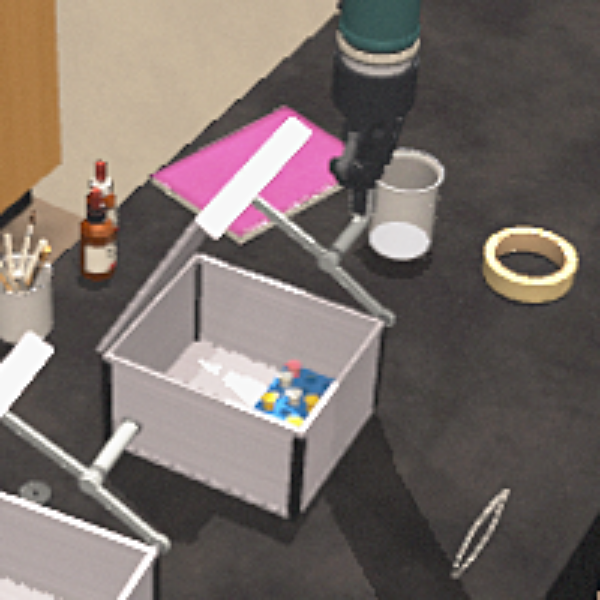

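```bash
python3 -c "
from h import *
cr=lambda a,y,x,h,w:cv2.resize(a[y:y+h,x:x+w],(400,300),interpolation=cv2.INTER_CUBIC)
s0=cv2.imread('pics/scene0.png');t0=cv2.imread('pics/top0.png');s=arm.snapshot('scene')[:,:,::-1];t=arm.snapshot('top')[:,:,::-1]
cv2.imwrite('pics/p2.png',np.vstack([np.hstack([cr(s0,205,350,60,80),cr(s,205,350,60,80)]),np.hstack([cr(t0,230,400,60,80),cr(t,230,400,60,80)])]))"
```

```text
(no output)
```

View pics/p2.png

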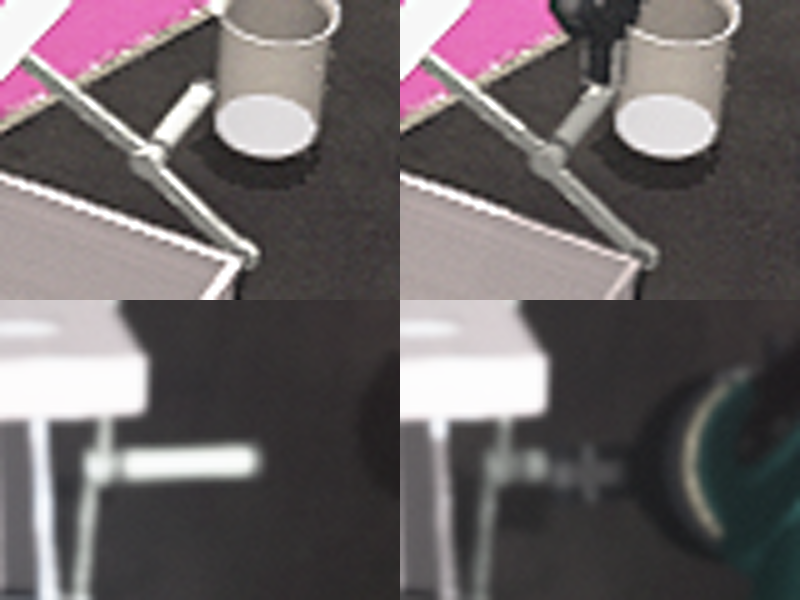

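The finger sits over the outer end of the bar with hardly any contact. I'll shift it inward 10 mm and press.

Emit:
carry_out(
  targets=[
    [[0, 0, -8], 0, 0],
    [[3, -10, -8], 0, 0],
    [[3, -10, 0], 0, 0],
    [[3, -10, 4], 0, 0],
    [[3, -10, 8], 0, 0],
    [[3, -10, 12], 0, 0],
    [[3, -10, 15], 0, 0],
  ],
)

```text
time_s: 2.5
tcp_pos: [0.5873, -0.3447, 0.129]
tool_rot: [1.0, 0.03, 0.001, 0.0]
force: [2.9, 2.0, 3.4]
opening: 0.0002
gripper_force: 1.7
```

```bash
python3 st.py .587 -.345 .112
```

```text
2.5 [ 0.5873 -0.3447  0.129 ] F [2.9 2.  3.4] 0.00016206927366180896 [[0.998, 0.06, 0.003], [0.06, -0.998, 0.0], [0.003, 0.0, -1.0]] [ 0.42  0.63  0.07  1.78 -0.07  0.74 -0.99]
shift mm [-0.3  0.2 17. ]
```

Emit:
carry_out(
  targets=[
    [[0, 0, 5], 0, 0],
    [[0, 0, 10], 0, 0],
    [[0, 0, 15], 0, 0],
    [[0, 0, 19], 0, 0],
    [[0, 0, 19], 0, 0],
  ],
)

```text
time_s: 2.92
tcp_pos: [0.5833, -0.345, 0.1083]
tool_rot: [1.0, 0.03, -0.002, -0.001]
force: [-0.5, -0.2, 0.3]
opening: -0.0004
gripper_force: 0.0
```

```bash
python3 st.py; python3 -c "
from h import *
cr=lambda a,y,x,h,w:cv2.resize(a[y:y+h,x:x+w],(400,300),interpolation=cv2.INTER_CUBIC)
s=arm.snapshot('scene')[:,:,::-1];t=arm.snapshot('top')[:,:,::-1]
cv2.imwrite('pics/p3.png',np.hstack([cr(s,170,290,120,160),cr(t,190,310,120,160)]))"
```

```text
2.9167 [ 0.5833 -0.345   0.1083] F [-0.5 -0.2  0.3] -0.00040701259907016365 [[0.998, 0.059, -0.005], [0.059, -0.998, 0.001], [-0.005, -0.002, -1.0]] [ 0.42  0.65  0.07  1.79 -0.07  0.71 -0.99]
```

View pics/p3.png

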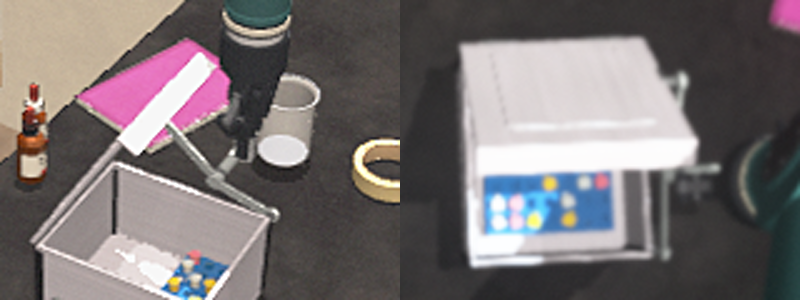

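The knee is clearly folded down and the lid is still up. Next I retract straight up and go over behind the lid.

Emit:
carry_out(
  targets=[
    [[0, 3, -40], 0, 0],
    [[0, 5, -80], 0, 0],
    [[0, 5, -120], 0, 0],
    [[0, 5, -160], 0, 0],
    [[0, 5, -200], 0, 0],
    [[0, 5, -240], 0, 0],
    [[5, 0, -252], 0, 0],
    [[30, -30, -252], 0, 0],
    [[52, -62, -252], 0, 0],
    [[73, -95, -252], 0, 0],
    [[93, -128, -252], 0, 0],
    [[95, -150, -252], 0, 0],
  ],
)

```text
time_s: 4.02
tcp_pos: [0.6742, -0.1833, 0.3604]
tool_rot: [0.999, 0.033, -0.0, -0.002]
force: [0.6, 1.0, 0.6]
opening: -0.0004
gripper_force: 0.0
```

```bash
python3 st.py .667 -.188 .285; python3 -c "
import numpy as np
from h import *
s=arm.state();from scipy.spatial.transform import Rotation as R
M=R.from_quat(s['tool_rot']).as_matrix();cx=np.array([.998,.058,0]);H=np.array([.708,-.188,.115])
for t in list(range(62,-1,-6))+[0]:
    a=np.radians(t);f=.185*np.cos(a)-.007*np.sin(a);h=.185*np.sin(a)+.007*np.cos(a)
    P=H-cx*(f-.011)+[0,0,h];print(t,P.round(3),((P-s['tcp_pos'])@M*1000).round(0))"
```

```text
4.0167 [ 0.6742 -0.1833  0.3604] F [0.6 1.  0.6] -0.0003956375438381949 [[0.998, 0.066, -0.0], [0.066, -0.998, 0.004], [-0.0, -0.004, -1.0]] [ 0.16  0.44  0.06  1.51 -0.03  1.2  -1.28]
shift mm [-7.5  4.5 75.4]
62 [ 0.638 -0.192  0.282] [-36.   7.  79.]
56 [ 0.622 -0.193  0.272] [-53.   7.  88.]
50 [ 0.606 -0.194  0.261] [-69.   6.  99.]
44 [ 0.591 -0.195  0.249] [-84.   6. 112.]
38 [ 0.578 -0.196  0.234] [-97.   6. 126.]
32 [ 0.566 -0.196  0.219] [-109.    6.  141.]
26 [ 0.556 -0.197  0.202] [-119.    6.  158.]
20 [ 0.548 -0.197  0.185] [-127.    6.  176.]
14 [ 0.542 -0.198  0.167] [-133.    6.  194.]
8 [ 0.537 -0.198  0.148] [-138.    6.  213.]
2 [ 0.535 -0.198  0.128] [-140.    6.  232.]
0 [ 0.534 -0.198  0.122] [-140.    6.  238.]
```

Emit:
carry_out(
  targets=[
    [[-8, 6, 40], 0, 0],
    [[-12, 6, 79], 0, 0],
    [[-24, 6, 79], 0, 0],
    [[-34, 6, 79], 0, 0],
    [[-44, 6, 83], 0, 0],
    [[-53, 6, 88], 0, 0],
    [[-61, 6, 93], 0, 0],
    [[-69, 6, 99], 0, 0],
    [[-77, 6, 105], 0, 0],
    [[-84, 6, 112], 0, 0],
    [[-91, 6, 119], 0, 0],
    [[-97, 6, 126], 0, 0],
  ],
)

```text
time_s: 5.02
tcp_pos: [0.5739, -0.2015, 0.2352]
tool_rot: [1.0, 0.03, -0.001, -0.0]
force: [0.1, -0.2, 0.9]
opening: -0.0003
gripper_force: 0.6
```

```bash
python3 st.py .548 -.197 .185; python3 -c "
from h import *
cv2.imwrite('pics/p4.png',cv2.resize(arm.snapshot('scene')[150:350,270:470,::-1],(400,400)))"
```

```text
5.0167 [ 0.5739 -0.2015  0.2352] F [ 0.1 -0.2  0.9] -0.0002875707074588625 [[0.998, 0.06, -0.001], [0.06, -0.998, 0.0], [-0.001, -0.0, -1.0]] [ 0.22  0.42  0.06  1.86 -0.03  0.87 -1.22]
shift mm [-25.5  -6.1  50.2]
```

View pics/p4.png

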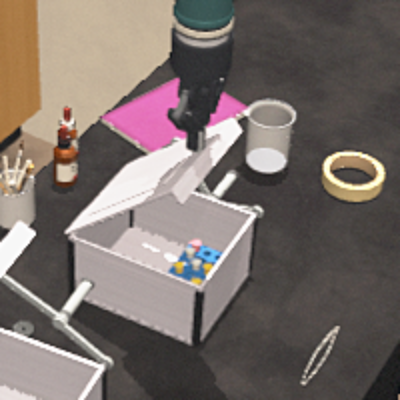

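The lid is coming down under the finger, so I continue along the arc.

Emit:
carry_out(
  targets=[
    [[-5, 0, 8], 0, 0],
    [[-9, 0, 16], 0, 0],
    [[-14, 0, 25], 0, 0],
    [[-18, 0, 34], 0, 0],
    [[-22, 0, 43], 0, 0],
    [[-26, 0, 52], 0, 0],
    [[-29, 0, 61], 0, 0],
    [[-32, 0, 70], 0, 0],
    [[-35, 0, 79], 0, 0],
    [[-37, 0, 88], 0, 0],
    [[-38, 0, 97], 0, 0],
    [[-39, 0, 104], 0, 0],
  ],
)

```text
time_s: 6.07
tcp_pos: [0.5359, -0.2037, 0.1309]
tool_rot: [1.0, 0.03, -0.0, -0.0]
force: [-0.8, -0.0, 0.8]
opening: -0.0001
gripper_force: 0.1
```

Emit:
carry_out(
  targets=[
    [[0, 0, 3], 0, 0],
    [[0, 0, 6], 0, 0],
    [[0, 0, 9], 0, 0],
    [[0, 0, 11], 0, 0],
    [[0, 0, 11], 0, 0],
  ],
)

```text
time_s: 6.48
tcp_pos: [0.5363, -0.2038, 0.1209]
tool_rot: [1.0, 0.03, -0.0, -0.0]
force: [-0.3, -0.3, -0.6]
opening: -0.0001
gripper_force: 0.0
```

```bash
python3 st.py
```

```text
6.4833 [ 0.5363 -0.2038  0.1209] F [-0.3 -0.3 -0.6] -0.00011983055918340624 [[0.998, 0.06, -0.0], [0.06, -0.998, 0.0], [-0.0, -0.0, -1.0]] [ 0.25  0.52  0.04  2.03 -0.04  0.59 -1.19]
```

Emit:
carry_out(
  targets=[
    [[0, 0, 2], 0, 0],
    [[0, 0, 4], 0, 0],
    [[0, 0, 4], 0, 0],
  ],
)

```text
time_s: 6.73
tcp_pos: [0.5361, -0.2037, 0.1169]
tool_rot: [1.0, 0.03, -0.0, -0.0]
force: [0.3, 0.1, 0.3]
opening: 0.0001
gripper_force: 0.0
```

Emit:
carry_out(
  targets=[
    [[0, 0, 1.5], 0, 0],
    [[0, 0, 3], 0, 0],
    [[0, 0, 3], 0, 0],
  ],
)

```text
time_s: 6.98
tcp_pos: [0.536, -0.2038, 0.1138]
tool_rot: [1.0, 0.03, -0.0, -0.0]
force: [0.2, 0.1, 0.2]
opening: 0.0001
gripper_force: 0.0
```

```bash
python3 -c "
from h import *
cr=lambda a,y,x,h,w:cv2.resize(a[y:y+h,x:x+w],(400,400),interpolation=cv2.INTER_CUBIC)
s=arm.snapshot('scene')[:,:,::-1];t=arm.snapshot('top')[:,:,::-1]
cv2.imwrite('pics/p5.png',np.hstack([cr(s,200,290,130,130),cr(t,190,320,130,130)]))"
```

```text
(no output)
```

View pics/p5.png

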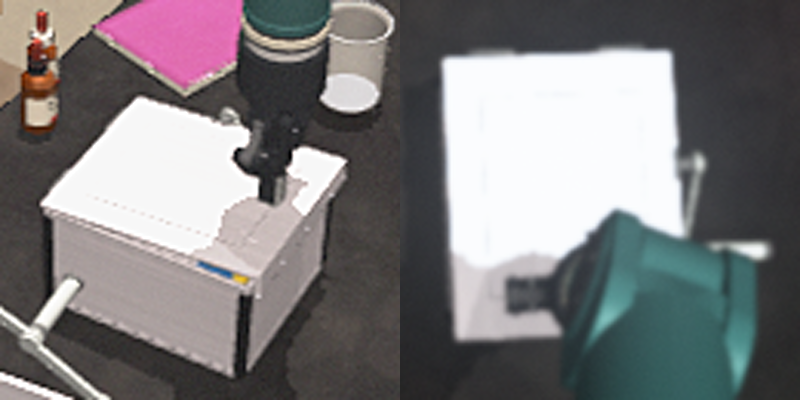

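The lid is nearly shut, but a thin gap still shows the rack on the left side, near the front (about 225,270 in the left half of the view). I keep pressing until the force rises.

Emit:
carry_out(
  targets=[
    [[0, 0, 1.5], 0, 0],
    [[0, 0, 3], 0, 0],
    [[0, 0, 4], 0, 0],
    [[0, 0, 4], 0, 0],
  ],
)

```text
time_s: 7.42
tcp_pos: [0.5361, -0.2037, 0.1099]
tool_rot: [1.0, 0.03, -0.0, -0.0]
force: [-0.1, 0.8, -0.2]
opening: -0.0002
gripper_force: 0.0
```

```bash
python3 -c "
from h import *
s=arm.snapshot('scene')[:,:,::-1]
p=cv2.resize(cv2.imread('pics/p5.png')[:,:400],(130,130),interpolation=cv2.INTER_AREA)
n=s[200:330,290:420]
for a in(p,n):
  a=a.astype(int);print(((a[:,:,0]-a[:,:,2])>40).sum())
st=arm.state();c=arm.get_calibration('scene')
print(cv2.projectPoints(st['tcp_pos'].reshape(1,3),np.array(c['rvec']),np.array(c['tvec']),np.array(c['camera_matrix']),np.array(c['distortion']))[0].ravel()-[290,200])
cr=lambda y,x,h,w:cv2.resize(s[y:y+h,x:x+w],(400,400),interpolation=cv2.INTER_CUBIC)
cv2.imwrite('pics/p6.png',np.hstack([cr(240,330,70,70),cr(200,290,130,130)]))"
```

```text
18
9
[85.69602753 71.10675387]
```

The lid is following: the visible gap has halved, and the real fingertip sits about 8 mm above the reported TCP. I continue.

Emit:
carry_out(
  targets=[
    [[0, 0, 1.5], 0, 0],
    [[0, 0, 3], 0, 0],
    [[0, 0, 4], 0, 0],
    [[0, 0, 4], 0, 0],
  ],
)

```text
time_s: 7.8
tcp_pos: [0.536, -0.2037, 0.1058]
tool_rot: [1.0, 0.03, -0.0, -0.0]
force: [-0.5, -0.5, 0.0]
opening: 0.0003
gripper_force: 0.0
```

Emit:
carry_out(
  targets=[
    [[0, 0, 1.5], 0, 0],
    [[0, 0, 3], 0, 0],
    [[0, 0, 4], 0, 0],
    [[0, 0, 4], 0, 0],
  ],
)

```text
time_s: 8.13
tcp_pos: [0.5362, -0.2038, 0.102]
tool_rot: [1.0, 0.03, -0.0, -0.0]
force: [0.9, -0.7, 0.2]
opening: 0.0001
gripper_force: 0.0
```

```bash
python3 -c "
from h import *
s=arm.snapshot('scene')[:,:,::-1]
a=s[200:330,290:420].astype(int);print(((a[:,:,0]-a[:,:,2])>40).sum(),arm.state()['force'],arm.state()['joint_torque'])
cr=lambda y,x,h,w:cv2.resize(s[y:y+h,x:x+w],(400,400),interpolation=cv2.INTER_CUBIC)
cv2.imwrite('pics/p6.png',np.hstack([cr(240,330,70,70),cr(200,290,130,130)]))"
```

```text
0 [ 0.85100538  0.53645259 -0.11633483] [ 2.79271961e-03 -4.58568728e+01  1.29782137e+00 -1.29010096e+01
  5.48869459e-03  7.29188163e-03  1.77814559e-04]
```

Emit:
carry_out(
  targets=[
    [[0, 0, 1.5], 0, 0],
    [[0, 0, 3], 0, 0],
    [[0, 0, 4], 0, 0],
    [[0, 0, 4], 0, 0],
  ],
)

```text
time_s: 8.52
tcp_pos: [0.5363, -0.2039, 0.1017]
tool_rot: [1.0, 0.03, 0.0, -0.0]
force: [-6.9, 2.6, 26.8]
opening: 0.0001
gripper_force: 13.3
```

```bash
python3 -c "
from h import *
s=arm.snapshot('scene')[:,:,::-1]
p=cv2.resize(cv2.imread('pics/p6.png')[:,400:],(130,130),interpolation=cv2.INTER_AREA).astype(int)
n=s[200:330,290:420].astype(int);d=abs(n-p).sum(2)
# left lower edge strip profile: column u=20..50 lid edge row (bright->dark)
for u in (50,60,70,75): print(u,'prev',p[75:100,u].mean(1).astype(int),'now',n[75:100,u].mean(1).astype(int))
print(arm.state()['force'],arm.state()['joint_torque'][:4])"
```

```text
50 prev [247 247 247 248 251 244 176 176 151 154 162 166 161 161 162 157 159 163
 161 159 162 161 160 161 161] now [247 247 247 248 250 255 168 181 146 154 160 166 159 158 162 159 162 161
 157 159 160 157 160 159 163]
60 prev [246 228 246 248 247 247 247 248 252 242 172 173 156 154 160 165 162 160
 160 158 160 161 160 161 161] now [248 227 248 247 247 247 247 248 251 255 164 181 153 152 162 166 160 160
 161 158 157 158 158 161 159]
70 prev [243 238 213 239 197 183 211 218 216 216 215 218 221 216 172 170 151 154
 160 163 157 158 158 157 159] now [249 250 250 250 244 179 212 220 214 217 215 215 221 214 166 175 150 155
 161 163 155 159 158 154 157]
75 prev [195 192 192 193 192 195 195 184 194 195 208 218 217 217 221 215 168 163
 150 152 159 164 161 163 160] now [194 192 191 194 192 196 198 181 197 195 210 217 217 216 223 219 163 176
 151 155 155 161 164 162 161]
[-7.00572152  2.60236226 25.60167052] [  0.08973995 -32.04838514   1.01910654 -11.46270096]
```

The force jumped to 27 N with no further motion, which is the hard stop. I retract straight up and do a final check.

Emit:
carry_out(
  targets=[
    [[0, 0, -5], 0, 0],
    [[0, 0, -25], 0, 0],
    [[0, 0, -60], 0, 0],
    [[0, 0, -100], 0, 0],
    [[0, 0, -140], 0, 0],
    [[0, 0, -160], 0, 0],
    [[0, 0, -160], 0, 0],
  ],
)

```text
time_s: 9.15
tcp_pos: [0.5398, -0.2051, 0.2639]
tool_rot: [1.0, 0.03, 0.005, 0.002]
force: [0.2, -0.2, -0.4]
opening: 0.0
gripper_force: 0.0
```

```bash
python3 st.py; python3 -c "
from h import *
s=arm.snapshot('scene')[:,:,::-1];cv2.imwrite('pics/fin.png',cv2.resize(s[190:420,200:430],(600,600)))"
```

```text
9.15 [ 0.5398 -0.2051  0.2639] F [ 0.2 -0.2 -0.4] 1.5648016708546164e-05 [[0.998, 0.059, 0.011], [0.059, -0.998, -0.003], [0.011, 0.004, -1.0]] [ 0.24  0.34  0.06  1.9  -0.03  0.89 -1.2 ]
```

View pics/fin.png

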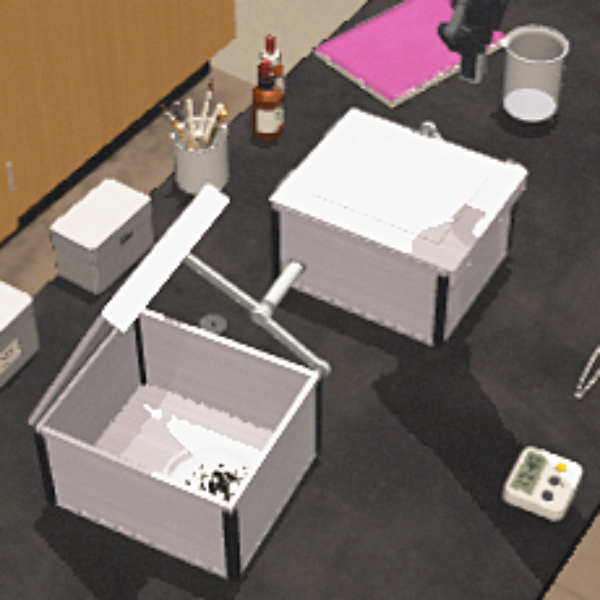

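The rack case is fully shut with no gap visible around its lid (about 400,190). The dish case is still propped open (stay knee about 265,310), and the gripper is clear.

```bash
python3 -c "
from plant import arm
print(arm.hand_in())"
```

```text
the job is handed in; nothing more can be done
None
```

The tube-rack case is shut, pressed down to its hard stop at about 27 N after its stay was unlocked; the petri-dish case is still propped open, and the job was handed in just after 9 s on the robot's clock.

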